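Set out the ski waxes on their plates and refill the bar box

TASK

Set out the waxes for the morning: lay each freshly pressed puck flat and centred on the pewter plate with the ring of its own colour. Stand the yellow bar all the way down in the empty gap of the fir box, in line with its neighbours, without disturbing the blue and white bars beside it.

Things in the scene. Friction and masses are not known exactly. Their poses are not given: they have to be found in the camera images.
- violet_puck: Loose round violet wax puck, 50 mm diameter, 24 mm high, lying flat on the counter at the start. Origin: centre of its underside, z up. About 50 g.
- green_puck: Loose round green wax puck, 50 mm diameter, 24 mm high, lying flat on the counter at the start. Origin: centre of its underside, z up. About 50 g.
- red_puck: Loose round red wax puck, 50 mm diameter, 24 mm high, lying flat on the counter at the start. Origin: centre of its underside, z up. About 50 g.
- violet_plate: Flat round pewter warming plate, 96 mm diameter, 5 mm thick, fixed, with a violet ring (76 mm outer, 56 mm inner diameter) painted on its flat top; its place is in the row of targets farther from the robot. Origin: centre of its underside, z up; the top is 5 mm above it.
- green_plate: Flat round pewter warming plate, 96 mm diameter, 5 mm thick, fixed, with a green ring (76 mm outer, 56 mm inner diameter) painted on its flat top; its place is in the row of targets farther from the robot. Origin: centre of its underside, z up; the top is 5 mm above it.
- red_plate: Flat round pewter warming plate, 96 mm diameter, 5 mm thick, fixed, with a red ring (76 mm outer, 56 mm inner diameter) painted on its flat top; its place is in the row of targets farther from the robot. Origin: centre of its underside, z up; the top is 5 mm above it.
- yellow_bar: Loose yellow wax bar standing on its long edge: 56 mm long (its x axis), 20 mm thick (its y axis), 45 mm tall. Origin: centre of its underside, z up. About 60 g. Take it by its two ends (along its x axis), so that the fingers clear the neighbours in the box. Either end may point either way.
- wax_box: Low fixed fir box, 78 mm (its x) by 120 mm (its y), floor 5 mm thick, walls 16 mm high, so its bars stand up to 50 mm above the counter. Five bar places side by side along y, bars lengthwise along x; the middle one is the empty gap, 28 mm wide between the blue and white bars. The outermost bars (dark grey, brown) are fixed. Origin: box underside, straight below the middle of the gap; z up.
- blue_bar: Loose blue wax bar, 54 mm long (x), 20 mm thick (y), 45 mm tall, standing in the box on the +y side of the gap (its centre 24 mm from the middle of the gap). Origin: centre of its underside. To be left as it is.
- white_bar: Loose white wax bar, 54 mm long (x), 20 mm thick (y), 45 mm tall, standing in the box on the -y side of the gap (its centre 24 mm from the middle of the gap). Origin: centre of its underside. To be left as it is.
There are look-alikes about, which are no part of the job. What is meant by the red_puck is not black, and is the larger of those in its own colour.

How it is judged:
At the end, for the whole second after the job is handed in: Each puck lies flat on the plate of its colour, centred within 12 mm; the yellow bar stands upright on the box floor in the gap, within 10 mm of its middle and 0.2 rad of the box; the blue and white bars stand upright within 8 mm of their start; all released, at rest (horizontal distance between violet_puck and violet_plate below 0.012 m and z of violet_puck in the frame of violet_plate between 0.003 and 0.008 m and angle between each of violet_puck, green_puck, red_puck's own z axis and vertical below 0.1 rad and linear speed of each of violet_puck, green_puck, red_puck, yellow_bar, blue_bar, white_bar below 0.02 m/s and horizontal distance between green_puck and green_plate below 0.012 m and z of green_puck in the frame of green_plate between 0.003 and 0.008 m and horizontal distance between red_puck and red_plate below 0.012 m and z of red_puck in the frame of red_plate between 0.003 and 0.008 m and x of yellow_bar in the frame of wax_box between -0.01 and 0.01 m and y of yellow_bar in the frame of wax_box between -0.01 and 0.01 m and z of yellow_bar in the frame of wax_box below 0.008 m and angle between each of yellow_bar, blue_bar, white_bar's own z axis and vertical below 0.12 rad and angle between the x axis of yellow_bar and the x axis of wax_box, either way round below 0.2 rad and distance of each of blue_bar, white_bar from where it was at the start of the episode below 0.008 m); the robot touches nothing.
It fails at once if the blue bar is knocked over or pulled up out of its place (angle between blue_bar's own z axis and vertical above 0.35 rad or distance of blue_bar from where it was at the start of the episode above 0.015 m).
It fails at once if the white bar is knocked over or pulled up out of its place (angle between white_bar's own z axis and vertical above 0.35 rad or distance of white_bar from where it was at the start of the episode above 0.015 m).
It also fails if it takes over 106 s, if anything falls off the work surface, if the arm or the gripper's body presses on something with over 40 N, if the wrist force passes 120 N, or if a joint passes its speed limit or range.

ROBOT

A 7-joint arm with a two-finger parallel gripper is mounted at the origin on the work surface. World frame = base frame: x ahead of the robot, y to its left, z up, the work surface at z = 0. Lengths are in m, angles in rad, forces in N, time in s.
With the tool pointing down it reaches from about 0.375 to 0.925 m from the base axis. Payload 3.1 kg.
Tool frame: the origin (TCP) lies midway between the tips of the shut fingers; the grasp point (between the pads) lies 19 mm behind it (arm.grip_point_offset is the distance from the TCP to the grasp point, in m); z points along the fingers, y is the line along which they close (so a half turn about z gives the same grasp; the last joint's range is limited). The gripper opens to 85 mm and grips with 20 to 120 N. Pads are 22 mm wide; open, the fingers measure 114 mm over their backs; the gripper's body (76 mm by 85 mm) begins 54 mm behind the grasp point. The pads swing forward as they close: fully open they stand 13 mm farther back than shut.
Start: joints at [1.222, 0.383, 0.044, 1.598, -0.018, 1.161, -0.05], TCP at [0.161, -0.63, 0.231] pointing down, gripper open.
Joint ranges: [-2.61, 2.61], [-0.41, 2.15], [-1.48, 1.57], [0, 2.5], [-1.57, 4.71], [0.05, 1.97], [-2.85, 2.85]. Speed limits (rad/s): [2.79, 2.79, 3.14, 3.14, 3.14, 3.14, 3.14].

INTERFACE

Orientations are given as a unit quaternion [x, y, z, w].
In Python, from station import arm gives the robot as it stands. The module is installed in compiled form; this text tells all that it offers.
- The arm moves only by the tool drive_tool, never from a script. Its argument "series" is a list that holds one entry, the list of rows, each a list of 5 numbers: the shift along the tool's x, y, z in m, then the turn about the tool's z in rad, then the finger opening in m, from 0 to 0.0854. In form: [[[tx, ty, tz, roll, hand], ...]]. A call has 1 to 8 rows; each row is the pose to reach, as a shift and turn from the pose commanded when the call began, along the tool's axes at that moment; what a row does not reach only later rows make up. A row lasts 1/8 s, in which the tool goes at most 62.5 mm and 10.7 degrees, less where a joint would pass 70% of its speed; a pose out of reach is approached as far as the arm can. A call with a gripper value outside its range is refused whole. The fingers move at their own pace and stop on an object; "force" is the grip in N (left out, the last holds). Time passes only in rows, so rows that repeat a pose let the fingers close. It gives the time, the measured TCP pose, the force, the opening and the grip force at its end, in the units of the state.
- arm.sense(): the state, without advancing time (a new reading comes with each control period).
- arm.camera(name): name is "side" or "top" or "wrist"; returns a dict with "image" (400x640x3 uint8, blue, green, red), "fx", "fy", "cx", "cy" (pixels), "R" (3x3) and "t" (3): a world point X has camera coordinates R X + t. Camera axes: x right, y down, z forward; pixel columns grow to the right and rows downward; lengths in m; the calibration is good to about 2 mm. A picture is of the moment at which its call begins. There is no depth.
- arm.finish_job(): hands the job in; it is judged then, once.
The state is a dict: "t": time; "qpos": joint angles; "joint_velocities": joint speeds; "tau": joint torques, N m; "ee_pos": TCP position; "tool_rot": TCP orientation; "wrist_force": force on the tool from outside, world axes, zero at the start; "ft_torque": the same for the moment, N m; "width": finger opening in m; "gripper_force": force on a finger pad.
Only numpy, scipy, OpenCV 4.12 (cv2) and the standard library are available. Lean on these libraries where they do the work, as an engineer would, in place of code of your own. Each camera call takes 0.05 s, during which the arm holds its last target. There are 200 camera calls.

## Working session

There is one attempt and no reset: what is moved stays moved. The work goes in short steps, Python scripts to look and compute and a tool call to move; the robot and the scene stay as the last step left them, time stands still between calls to the robot, and variables do not carry over. Pictures are saved under pics/ and viewed, at most 14 in all, crops included, and the job is handed in when it is done.

Besides the shell and the picture viewer there is one more tool, called after ">>>" as name(argument=value, ...) on one line, values as JSON. drive_tool: Moves the arm, as the interface text tells. Its arguments: {"type":"object","properties":{"series":{"type":"array","items":{"type":"array","items":{"type":"array","items":{"type":"number"}}}},"force":{"type":"number"}},"required":["series"]}

```bash
mkdir -p pics; ls; python3 - <<'E'
from station import arm
import cv2,numpy as np
s=arm.sense();print(s)
for n in ("top","side"):
    c=arm.camera(n);cv2.imwrite(f"pics/{n}0.png",c["image"]);print(n,c["fx"],c["fy"],c["cx"],c["cy"],c["R"],c["t"])
    np.savez(f"{n}0.npz",**c)
E
```

```text
pics
{'t': 0.0, 'qpos': array([ 1.22222726,  0.38385826,  0.04383335,  1.5995961 , -0.01792818,
        1.16116879, -0.04988755]), 'joint_velocities': array([-6.13047359e-04,  1.47098486e-03, -4.72118503e-04,  1.03385031e-03,
       -1.15365868e-03, -9.23879124e-05,  1.25630636e-03]), 'tau': array([-3.76603221e-04, -4.33467901e+01,  1.02446437e+00, -2.49514407e+01,
        1.06772681e-02,  1.14787719e-02,  6.22332095e-06]), 'ee_pos': array([ 0.16106458, -0.62875261,  0.22986185]), 'tool_rot': array([ 9.92143714e-01,  1.25096409e-01, -2.22756607e-04, -1.30008445e-03]), 'wrist_force': array([ 0.30029691, -0.5781142 ,  0.43682005]), 'ft_torque': array([ 0.01733469,  0.00325769, -0.03254129]), 'gripper_force': 0.0, 'width': 0.08559728389989202}
top 424.8239590120546 424.8239590120546 324.01729400795045 199.76527125326152 [[ 2.32242200e-04 -9.99832970e-01  1.82750773e-02]
 [-9.98281754e-01 -1.30265017e-03 -5.85819373e-02]
 [ 5.85959584e-02 -1.82300710e-02 -9.98115313e-01]] [-0.00693958  0.48708755  0.86902457]
side 367.5188394937618 367.5188394937618 320.84216206788534 200.5404847060264 [[-0.94006046 -0.34064096 -0.01581334]
 [-0.24568419  0.7087109  -0.66133815]
 [ 0.23648595 -0.61781276 -0.74992119]] [0.45894396 0.15259117 0.82881418]
```

View pics/top0.png

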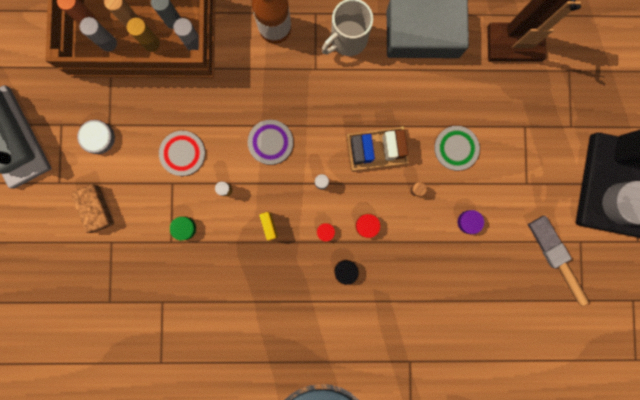

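View pics/side0.png

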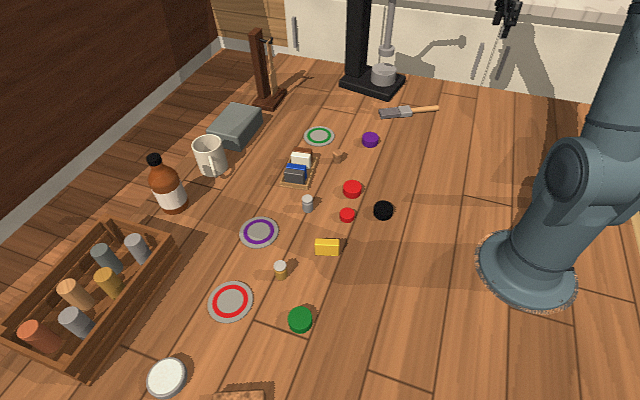

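The top view shows violet puck (471,222), green puck (182,228), large red puck (368,226) and small red decoy (326,232). The yellow bar is at (268,226), the plates are red (182,153), violet (270,142) and green (457,148), and the box is at (378,150). Small posts stand near (223,188), (322,182) and (418,189), and the side view agrees.

```bash
cat > h.py <<'E'
import numpy as np,cv2
from scipy.optimize import minimize
def proj(c,X):
    P=np.asarray(X)@np.asarray(c["R"]).T+c["t"]; return np.c_[c["fx"]*P[:,0]/P[:,2]+c["cx"],c["fy"]*P[:,1]/P[:,2]+c["cy"]]
def unproj(c,u,v,z):
    R=np.asarray(c["R"]);t=np.asarray(c["t"]);d=R.T@np.array([(u-c["cx"])/c["fx"],(v-c["cy"])/c["fy"],1]);o=-R.T@t
    return (o+d*(z-o[2])/d[2])[:2]
H={"red":[(0,6),(174,180)],"green":[(50,75)],"violet":[(130,150)],"yellow":[(24,33)],"blue":[(112,126)]}
def mask(c,col,box,smin=110,vmin=40):
    h=cv2.cvtColor(c["image"],cv2.COLOR_BGR2HSV)
    m=sum(cv2.inRange(h,(a,smin,vmin),(b,255,255)) for a,b in H[col])
    k=np.zeros_like(m,np.uint8);x0,y0,x1,y1=box;k[y0:y1,x0:x1]=np.uint8(m[y0:y1,x0:x1]>0)
    n,l,st,_=cv2.connectedComponentsWithStats(k)
    return np.uint8(l==1+np.argmax(st[1:,4]))
a=np.linspace(0,2*np.pi,40,endpoint=False)
def disc(r,z0,z1): return np.vstack([np.c_[r*np.cos(a),r*np.sin(a),0*a+z] for z in (z0,z1)])
def block(l,w,z0,z1): return np.array([[sx*l/2,sy*w/2,z] for sx in(-1,1) for sy in(-1,1) for z in(z0,z1)])
def fit(c,m,pts,p0,yaw=False):
    S=8;x,y,w,h=cv2.boundingRect(m);x-=6;y-=6;w+=12;h+=12
    M=cv2.resize(m[max(y,0):y+h,max(x,0):x+w].astype(np.float32),None,fx=S,fy=S,interpolation=cv2.INTER_LINEAR)>.5
    def cost(p):
        t=p[2] if yaw else 0;q=pts.copy();q[:,0]=p[0]+pts[:,0]*np.cos(t)-pts[:,1]*np.sin(t);q[:,1]=p[1]+pts[:,0]*np.sin(t)+pts[:,1]*np.cos(t)
        uv=(proj(c,q)-[max(x,0)-.5,max(y,0)-.5])*S
        I=np.zeros(M.shape,np.uint8);cv2.fillConvexPoly(I,cv2.convexHull(uv.astype(np.float32)).round().astype(int),1)
        return 1-(M&(I>0)).sum()/(M|(I>0)).sum()
    n=3 if yaw else 2
    best=None
    for t in ([p0[2],p0[2]+.3,p0[2]-.3] if yaw else [0]):
        s0=np.array([p0[0],p0[1],t][:n]);r=minimize(cost,s0,method="Nelder-Mead",options=dict(initial_simplex=np.vstack([s0,s0+np.diag([.008,.008,.2][:n])]),xatol=1e-4,fatol=1e-4))
        if best is None or r.fun<best.fun: best=r
    return best.x.round(4),round(best.fun,3)
E
cat > m1.py <<'E'
from h import *
top=np.load("top0.npz");sd=np.load("side0.npz")
def bx(u,v,r=22): return (u-r,v-r,u+r,v+r)
for n,col,T,S in (("violet","violet",(471,222),(370,139)),("green","green",(182,228),(300,320)),("red","red",(368,226),(352,188)),("redS","red",(326,232),(347,215))):
    for c,q,r in((top,T,20),(sd,S,14)):
        m=mask(c,col,bx(*q,r));print(n,m.sum(),fit(c,m,disc(.025 if n!="redS" else .02,0,.024),unproj(c,*q,.015)))
for col,T,S in(("violet",(270,142),(259,232)),("green",(457,148),(319,136)),("red",(182,153),(231,301))):
    for c,q in((top,T),(sd,S)):
        m=mask(c,col,bx(*q,26),70);cn=cv2.convexHull(cv2.findNonZero(m));k=cv2.fillConvexPoly(np.zeros_like(m),cn,1)
        print(col,"plate",m.sum(),fit(c,k,disc(.038,.005,.005),unproj(c,*q,.005)))
for c,q in((top,(268,226)),(sd,(327,247))):
    m=mask(c,"yellow",bx(*q,20),100);print("bar",m.sum(),fit(c,m,block(.056,.02,0,.045),[*unproj(c,*q,.025),.3],True))
c=top
for col,q in(("blue",(368,148)),("white",(391,146))):print(col,unproj(c,*q,.05))
i=c["image"][115:185,330:425];cv2.imwrite("pics/box.png",cv2.resize(i,None,fx=8,fy=8,interpolation=cv2.INTER_CUBIC))
print([unproj(c,*q,.02) for q in((223,188),(322,182),(418,189))])
E
python3 m1.py
```

```text
violet 452 (array([ 0.4415, -0.312 ]), np.float64(0.176))
violet 215 (array([ 0.4434, -0.3148]), np.float64(0.111))
green 463 (array([0.4292, 0.2849]), np.float64(0.167))
green 531 (array([0.4309, 0.284 ]), np.float64(0.092))
red 477 (array([ 0.4339, -0.0973]), np.float64(0.036))
red 299 (array([ 0.4354, -0.0981]), np.float64(0.065))
redS 278 (array([ 0.4204, -0.0095]), np.float64(0.083))
redS 194 (array([ 0.4233, -0.0113]), np.float64(0.23))
violet plate 434 (array([0.6109, 0.1075]), np.float64(0.025))
violet plate 257 (array([0.6126, 0.1066]), np.float64(0.033))
green plate 450 (array([ 0.5996, -0.2895]), np.float64(0.024))
green plate 130 (array([ 0.6019, -0.2913]), np.float64(0.04))
red plate 593 (array([0.586 , 0.2941]), np.float64(0.083))
red plate 457 (array([0.5889, 0.2935]), np.float64(0.038))
bar 175 (array([0.4328, 0.1076, 0.4095]), np.float64(0.49))
bar 28 (array([0.4294, 0.123 , 0.2556]), np.float64(0.863))
blue [ 0.58952402 -0.09446403]
white [ 0.59375752 -0.14095414]
[array([0.51077214, 0.20171591]), array([ 0.52360939, -0.00227515]), array([ 0.50941933, -0.20174256])]
```

View pics/box.png

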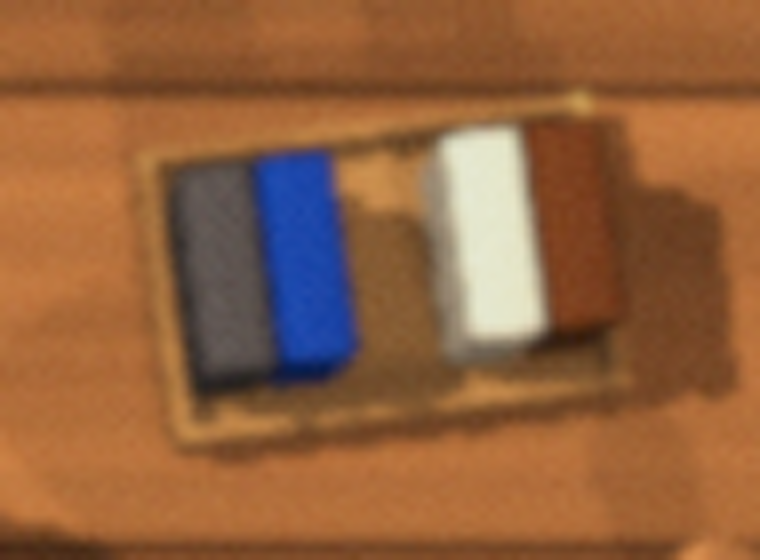

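The crop shows the box rim corners at about (147,155), (590,100), (625,380) and (180,440) in crop pixels, with blue left and white right of the gap. I'll compute the box pose, fix the bar mask and write a move helper.

```bash
cat >> h.py <<'E'
from scipy.spatial.transform import Rotation as Ro
def plan(s,x,y,z,ang=None):
    """shift/turn from state s to world TCP (x,y,z); ang = world angle of closing axis (mod pi)"""
    R=Ro.from_quat(s["tool_rot"]).as_matrix();d=R.T@(np.array([x,y,z])-s["ee_pos"]);ro=0
    if ang is not None:
        cur=np.arctan2(R[1,1],R[0,1]);ro=-((ang-cur+np.pi/2)%np.pi-np.pi/2)
    return d.round(4),round(ro,3),"q7",round(s["qpos"][6],2)
E
python3 - <<'E'
from h import *
from station import arm
top=np.load("top0.npz");sd=np.load("side0.npz")
hs=cv2.cvtColor(top["image"],cv2.COLOR_BGR2HSV);print(hs[212:242:3,268].tolist());h2=cv2.cvtColor(sd["image"],cv2.COLOR_BGR2HSV);print(h2[247,310:345:4].tolist(),h2[241,310:345:4].tolist())
H["yellow"]=[(21,33)]
for c,q in((top,(268,226)),(sd,(327,247))):
    m=mask(c,"yellow",(q[0]-22,q[1]-22,q[0]+22,q[1]+22),190,100);print("bar",m.sum(),fit(c,m,block(.056,.02,0,.045),[.43,.112,.3],True))
P=[unproj(top,330+u/8-.5,115+v/8-.5,.016) for u,v in((147,155),(590,100),(625,380),(180,440))]
P=np.array(P);print(P,P.mean(0));e=P[0]+P[3]-P[1]-P[2];print("yaw",np.arctan2(-e[0],e[1]))
s=arm.sense();print(plan(s,.442,-.313,.12,np.pi/2))
E
```

```text
[[19, 214, 167], [23, 233, 204], [24, 235, 225], [24, 226, 229], [24, 225, 230], [25, 222, 231], [24, 229, 228], [25, 227, 228], [24, 228, 229], [22, 225, 205]]
[[14, 141, 179], [18, 173, 180], [20, 186, 215], [20, 184, 216], [21, 189, 211], [21, 185, 212], [20, 182, 216], [21, 191, 180], [12, 128, 102]] [[14, 144, 166], [15, 155, 176], [22, 179, 235], [22, 182, 232], [22, 181, 232], [21, 184, 230], [21, 185, 228], [21, 189, 218], [12, 145, 104]]
bar 275 (array([0.4333, 0.1079, 0.3193]), np.float64(0.203))
bar 3 (array([0.4364, 0.1002, 0.456 ]), np.float64(0.966))
[[ 0.62545161 -0.05653414]
 [ 0.64056046 -0.1732175 ]
 [ 0.56643838 -0.18161562]
 [ 0.55033536 -0.06492208]] [ 0.59569645 -0.11907234]
yaw 0.13295126343114005
(array([ 0.3505, -0.2359,  0.1105]), np.float64(0.251), 'q7', np.float64(-0.05))
```

>>> drive_tool(series=[[[0.35, -0.236, 0.08, 0, 0.085], [0.35, -0.236, 0.08, 0, 0.085], [0.35, -0.236, 0.08, 0, 0.085], [0.35, -0.236, 0.08, 0, 0.085], [0.35, -0.236, 0.08, 0, 0.085], [0.35, -0.236, 0.08, 0, 0.085], [0.35, -0.236, 0.08, 0, 0.085], [0.35, -0.236, 0.08, 0, 0.085]]])

```text
t: 1.1
ee_pos: [0.4452, -0.3075, 0.1501]
tool_rot: [0.991, 0.131, 0.0, -0.002]
wrist_force: [-0.2, 0.9, -0.9]
width: 0.0849
gripper_force: 0.0
```

```bash
python3 - <<'E'
from h import *
from station import arm
s=arm.sense();c=arm.camera("wrist");cv2.imwrite("pics/w1.png",c["image"]);np.savez("w1.npz",**c)
print(s["ee_pos"],s["tool_rot"],c["fx"],proj(c,[[.442,-.313,.012],list(s["ee_pos"])]))
m=mask(c,"violet",(0,0,640,400),110);print(m.sum(),fit(c,m,disc(.025,0,.024),[.442,-.313]))
print(plan(s,.442,-.313,.001))
E
```

```text
[ 0.4451725  -0.30750812  0.15005805] [ 9.91419290e-01  1.30703861e-01  1.99039953e-04 -2.06240151e-03] 318.4897959656959 [[325.09254687 196.92520598]
 [319.65236333 263.58271611]]
2414 (array([ 0.442 , -0.3121]), np.float64(0.093))
(array([-0.0046,  0.0051,  0.149 ]), 0, 'q7', np.float64(-0.83))
```

View pics/w1.png

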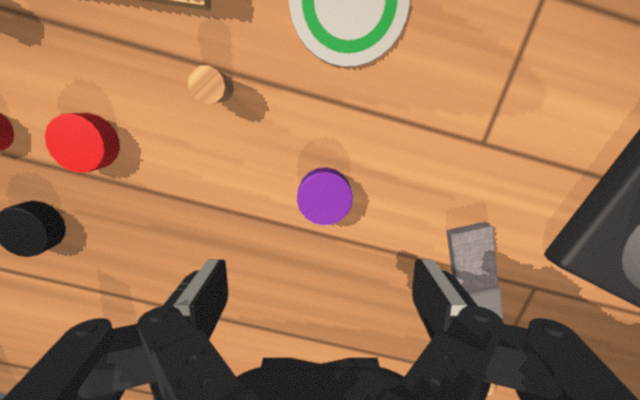

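The wrist view confirms the violet puck at (325,197), nothing close around it. Descend and grip.

>>> drive_tool(series=[[[-0.0045, 0.005, 0.06, 0, 0.085], [-0.0045, 0.005, 0.12, 0, 0.085], [-0.0045, 0.005, 0.149, 0, 0.085], [-0.0045, 0.005, 0.149, 0, 0.085], [-0.0045, 0.005, 0.149, 0, 0.03], [-0.0045, 0.005, 0.149, 0, 0.03], [-0.0045, 0.005, 0.149, 0, 0.03], [-0.0045, 0.005, 0.149, 0, 0.03]]], force=30)

```text
t: 2.15
ee_pos: [0.4402, -0.3215, 0.0046]
tool_rot: [0.992, 0.125, 0.001, 0.002]
wrist_force: [-1.5, 0.4, 6.3]
width: 0.0486
gripper_force: 31.1
```

```bash
python3 - <<'E'
from h import *
from station import arm
s=arm.sense();print(s["ee_pos"],s["width"],plan(s,.612,.107,.15))
E
```

```text
[ 0.44018922 -0.32152567  0.00464093] 0.04861480620071187 (array([ 0.2731, -0.372 , -0.146 ]), 0, 'q7', np.float64(-0.87))
```

>>> drive_tool(series=[[[0, 0, -0.06, 0, 0.03], [0.02, -0.03, -0.11, 0, 0.03], [0.269, -0.372, -0.13, 0, 0.03], [0.269, -0.372, -0.13, 0, 0.03], [0.269, -0.372, -0.13, 0, 0.03], [0.269, -0.372, -0.13, 0, 0.03], [0.269, -0.372, -0.13, 0, 0.03], [0.269, -0.372, -0.13, 0, 0.03]]])

```text
t: 3.15
ee_pos: [0.5899, 0.0635, 0.1311]
tool_rot: [0.992, 0.125, 0.001, 0.0]
wrist_force: [0.6, -0.0, -0.3]
width: 0.0484
gripper_force: 31.7
```

```bash
python3 - <<'E'
from h import *
from station import arm
s=arm.sense();print(s["ee_pos"],s["width"],plan(s,.612,.107,.15))
E
```

```text
[0.589938   0.06353862 0.13108133] 0.04838227688557168 (array([ 0.0322, -0.0366, -0.0189]), 0, 'q7', np.float64(-1.63))
```

>>> drive_tool(series=[[[0.02, -0.022, 0, 0, 0.03], [0.02, -0.022, 0, 0, 0.03], [0.02, -0.022, 0, 0, 0.03], [0.02, -0.022, 0, 0, 0.03]]])

```text
t: 3.65
ee_pos: [0.6026, 0.0856, 0.1299]
tool_rot: [0.992, 0.124, -0.0, 0.001]
wrist_force: [0.7, 0.4, 0.8]
width: 0.0486
gripper_force: 31.7
```

```bash
python3 - <<'E'
from h import *
from station import arm
s=arm.sense();print(s["ee_pos"],s["width"])
c=arm.camera("side");c2=arm.camera("top")
for k in (c,c2):
    m=mask(k,"violet",tuple(np.r_[proj(k,[s["ee_pos"]])[0].astype(int)-25,proj(k,[s["ee_pos"]])[0].astype(int)+25]))
    print(m.sum(),fit(k,m,disc(.025,s["ee_pos"][2]-.004,s["ee_pos"][2]+.020),s["ee_pos"][:2]))
print(plan(s,.612,.107,.010)); cv2.imwrite("pics/s2.png",c["image"])
E
```

```text
[0.60255671 0.08560321 0.12989091] 0.04862734929062602
134 (array([0.6102, 0.086 ]), np.float64(0.586))Traceback (most recent call last):
  File "<stdin>", line 6, in <module>
  File "h.py", line 14, in mask
    return np.uint8(l==1+np.argmax(st[1:,4]))
                         ~~~~~~~~~^^^^^^^^^^
    return _wrapfunc(a, 'argmax', axis=axis, out=out, **kwds)
    return bound(*args, **kwds)
ValueError: attempt to get argmax of an empty sequence
```

>>> drive_tool(series=[[[0.01, -0.0185, 0.05, 0, 0.03], [0.01, -0.0185, 0.1, 0, 0.03], [0.01, -0.0185, 0.117, 0, 0.03], [0.01, -0.0185, 0.119, 0, 0.03], [0.01, -0.0185, 0.119, 0, 0.03], [0.01, -0.0185, 0.119, 0, 0.08], [0.01, -0.0185, 0.119, 0, 0.08], [0.01, -0.0185, 0.119, 0, 0.08]]])

```text
t: 4.75
ee_pos: [0.6085, 0.1087, 0.0116]
tool_rot: [0.992, 0.125, 0.001, -0.0]
wrist_force: [-0.4, -0.8, 0.3]
width: 0.0799
gripper_force: 0.0
```

>>> drive_tool(series=[[[0, 0, -0.06, 0, 0.085], [0, 0, -0.12, 0, 0.085], [-0.04, 0, -0.14, 0, 0.085], [-0.04, 0, -0.14, 0, 0.085], [-0.04, 0, -0.14, 0, 0.085]]])

```text
t: 5.38
ee_pos: [0.5693, 0.0985, 0.1508]
tool_rot: [0.992, 0.125, 0.0, 0.0]
wrist_force: [0.5, -1.1, 0.4]
width: 0.0849
gripper_force: 0.0
```

```bash
cat > chk.py <<'E'
from h import *
from station import arm
import sys
col,zb,x,y,pic=sys.argv[1],*map(float,sys.argv[2:5]),sys.argv[5]
s=arm.sense();c=arm.camera("wrist");cv2.imwrite(f"pics/{pic}.png",c["image"]);np.savez("w.npz",**c)
p=proj(c,[[x,y,zb+.012]])[0].astype(int);r=int(.032/np.linalg.norm(np.array([x,y,zb])-s["ee_pos"])*250) if zb else 75
print(s["t"],s["ee_pos"],p)
b=np.clip(np.r_[p-75,p+75],0,[640,400,640,400]);h=cv2.cvtColor(c["image"],cv2.COLOR_BGR2HSV)
m=mask(c,col,tuple(b));n=cv2.erode(m,np.ones((3,3)));print("puck",m.sum(),fit(c,m,disc(.025,zb,zb+.024),[x,y]))
if zb:
    m2=mask(c,col,tuple(b),40);sv=cv2.inRange(h,(0,40,40),(180,255,255))
    mm=np.zeros_like(m)
    mm[b[1]:b[3],b[0]:b[2]]=sum(cv2.inRange(h,(a_,60,40),(b_,255,255)) for a_,b_ in H[col])[b[1]:b[3],b[0]:b[2]]>0
    k=cv2.fillConvexPoly(np.zeros_like(m),cv2.convexHull(cv2.findNonZero(mm)),1);print("ring",fit(c,k,disc(.038,.005,.005),[x,y]))
E
python3 chk.py violet .005 .612 .107 w2
```

```text
5.375 [0.56928901 0.09851688 0.15084001] [322 144]
puck 5039 (array([0.6206, 0.1161]), np.float64(0.442))
ring (array([0.6124, 0.1081]), np.float64(0.01))
```

View pics/w2.png

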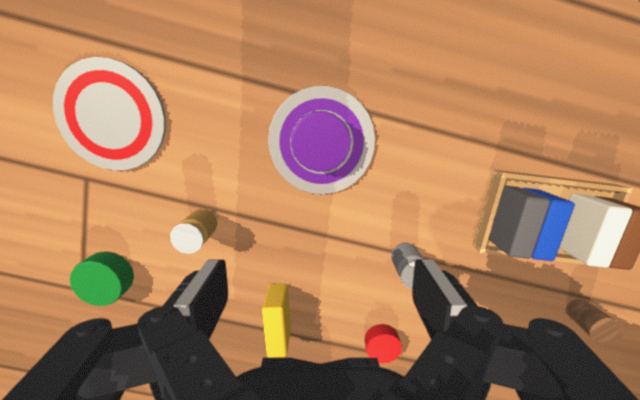

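The violet puck sits centred in its ring: puck at about (322,140), ring at about (322,140). Next is the green puck.

>>> drive_tool(series=[[[-0.089, -0.215, 0, 0, 0.085], [-0.089, -0.215, 0, 0, 0.085], [-0.089, -0.215, 0, 0, 0.085], [-0.089, -0.215, 0, 0, 0.085], [-0.089, -0.215, 0.02, 0, 0.085], [-0.089, -0.215, 0.06, 0, 0.085], [-0.089, -0.215, 0.08, 0, 0.085], [-0.089, -0.215, 0.08, 0, 0.085]]])

```text
t: 6.42
ee_pos: [0.428, 0.2841, 0.0683]
tool_rot: [0.992, 0.125, -0.003, 0.001]
wrist_force: [0.1, 0.7, -0.5]
width: 0.0848
gripper_force: 0.0
```

```bash
python3 - <<'E'
from h import *
c=np.load("w.npz");print(unproj(c,322,140.5,.029))
from station import arm
s=arm.sense();print(s["qpos"][6],plan(s,.430,.2845,.0045))
E
python3 chk.py green 0 .43 .2845 w3
```

```text
[0.61639535 0.10852425]
-2.189516956754889 (array([0.0024, 0.    , 0.0638]), 0, 'q7', np.float64(-2.19))
6.425 [0.42804372 0.28408532 0.06829365] [319 220]
puck 4731 (array([0.4289, 0.2857]), np.float64(0.085))
```

>>> drive_tool(series=[[[0.001, 0, 0.05, 0, 0.085], [0.001, 0, 0.063, 0, 0.085], [0.001, 0, 0.063, 0, 0.085], [0.001, 0, 0.063, 0, 0.03], [0.001, 0, 0.063, 0, 0.03], [0.001, 0, 0.063, 0, 0.03], [0.001, 0, 0.063, 0, 0.03], [0.001, 0, 0, 0, 0.03]]], force=30)

```text
t: 7.48
ee_pos: [0.4268, 0.2821, 0.0669]
tool_rot: [0.992, 0.125, -0.006, 0.002]
wrist_force: [1.4, 0.8, -0.3]
width: 0.0484
gripper_force: 31.6
```

```bash
python3 - <<'E'
from h import *
from station import arm
s=arm.sense();print(s["qpos"][6],plan(s,.601,-.290,.13))
E
```

```text
-2.191193258156857 (array([ 0.026 ,  0.5977, -0.0616]), 0, 'q7', np.float64(-2.19))
```

>>> drive_tool(series=[[[0, 0.02, -0.05, 0, 0.03], [0.025, 0.598, -0.065, 0, 0.03], [0.025, 0.598, -0.065, 0, 0.03], [0.025, 0.598, -0.065, 0, 0.03], [0.025, 0.598, -0.065, 0, 0.03], [0.025, 0.598, -0.065, 0, 0.03], [0.025, 0.598, -0.065, 0, 0.03], [0.025, 0.598, -0.065, 0, 0.03]]])

```text
t: 8.48
ee_pos: [0.563, -0.1546, 0.133]
tool_rot: [0.992, 0.125, 0.001, 0.0]
wrist_force: [1.7, 0.2, -0.2]
width: 0.0483
gripper_force: 31.6
```

>>> drive_tool(series=[[[0, 0, 0, 0, 0.03], [0, 0, 0, 0, 0.03], [0, 0, 0, 0, 0.03]]])

```text
t: 8.85
ee_pos: [0.5622, -0.1502, 0.132]
tool_rot: [0.992, 0.127, 0.0, -0.001]
wrist_force: [-0.7, 0.8, -0.9]
width: 0.0485
gripper_force: 31.6
```

```bash
python3 - <<'E'
from h import *
from station import arm
s=arm.sense();print(s["qpos"][6],plan(s,.600,-.290,.0105))
E
```

```text
-1.224417698750825 (array([0.0013, 0.1449, 0.1213]), 0, 'q7', np.float64(-1.22))
```

>>> drive_tool(series=[[[0, 0.145, 0, 0, 0.03], [0, 0.145, 0, 0, 0.03], [0, 0.145, 0, 0, 0.03], [0, 0.145, 0.02, 0, 0.03], [0, 0.145, 0.07, 0, 0.03], [0, 0.145, 0.1, 0, 0.03], [0, 0.145, 0.1, 0, 0.03], [0, 0.145, 0.1, 0, 0.03]]])

```text
t: 9.85
ee_pos: [0.5994, -0.2907, 0.0324]
tool_rot: [0.992, 0.127, 0.001, -0.001]
wrist_force: [-0.2, -0.1, 1.1]
width: 0.0484
gripper_force: 31.6
```

```bash
python3 - <<'E'
from h import *
from station import arm
s=arm.sense();print(s["qpos"][6],plan(s,.600,-.290,.0105))
E
```

```text
-1.0400817617164186 (array([ 0.0008, -0.0005,  0.0219]), 0, 'q7', np.float64(-1.04))
```

>>> drive_tool(series=[[[-0.001, 0, 0.018, 0, 0.03], [-0.001, 0, 0.021, 0, 0.03], [-0.001, 0, 0.021, 0, 0.03], [-0.001, 0, 0.021, 0, 0.08], [-0.001, 0, 0.021, 0, 0.08], [-0.001, 0, 0.021, 0, 0.08], [-0.001, 0, -0.04, 0, 0.085], [-0.03, 0, -0.1, 0, 0.085]]])

```text
t: 10.85
ee_pos: [0.5727, -0.2982, 0.1286]
tool_rot: [0.992, 0.127, 0.001, -0.001]
wrist_force: [-0.2, 0.1, 1.1]
width: 0.0848
gripper_force: 0.0
```

>>> drive_tool(series=[[[0, 0, -0.03, 0, 0.085], [0, 0, -0.03, 0, 0.085]]])

```text
t: 11.1
ee_pos: [0.5731, -0.3017, 0.1618]
tool_rot: [0.992, 0.125, 0.003, 0.002]
wrist_force: [1.0, 0.2, 0.7]
width: 0.085
gripper_force: 0.0
```

```bash
python3 chk.py green .005 .600 -.290 w4; python3 - <<'E'
import cv2
i=cv2.imread("pics/w4.png");cv2.imwrite("pics/w4c.png",i[40:260,60:580])
from h import *
from station import arm
s=arm.sense();print(plan(s,.434,-.0975,.08,0.1))
E
```

```text
11.1 [ 0.57312596 -0.30166551  0.16177897] [313 160]
puck 4137 (array([ 0.5973, -0.2954]), np.float64(0.374))
ring (array([ 0.6007, -0.2894]), np.float64(0.014))
(array([-0.0832, -0.231 ,  0.0786]), np.float64(-1.42), 'q7', np.float64(-0.98))
```

View pics/w4c.png

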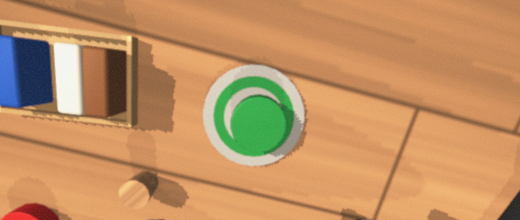

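```bash
python3 - <<'E'
from h import *
c=np.load("w.npz");h=cv2.cvtColor(c["image"],cv2.COLOR_BGR2HSV)
print(unproj(c,321,164.5,.029),unproj(c,314,155,.005))
# fit puck: brightest/saturated, print hsv sample line
print(h[164,280:362:4].tolist())
from station import arm
t=arm.camera("top");np.savez("t.npz",**t);p=proj(t,[[.6,-.29,.02]])[0].astype(int);print(p);i=t["image"][p[1]-28:p[1]+28,p[0]-35:p[0]+35];cv2.imwrite("pics/t4.png",cv2.resize(i,None,fx=7,fy=7,interpolation=cv2.INTER_CUBIC))
E
```

```text
[ 0.59975875 -0.29680001] [ 0.60293174 -0.2894179 ]
[[66, 171, 170], [59, 92, 181], [19, 32, 221], [65, 164, 179], [65, 165, 173], [65, 166, 175], [65, 171, 170], [65, 174, 173], [65, 164, 173], [65, 170, 170], [66, 170, 174], [66, 169, 172], [64, 164, 171], [65, 167, 173], [66, 172, 168], [65, 169, 169], [65, 167, 165], [65, 159, 122], [61, 100, 123], [20, 34, 152], [15, 33, 154]]
[459 145]
```

View pics/t4.png

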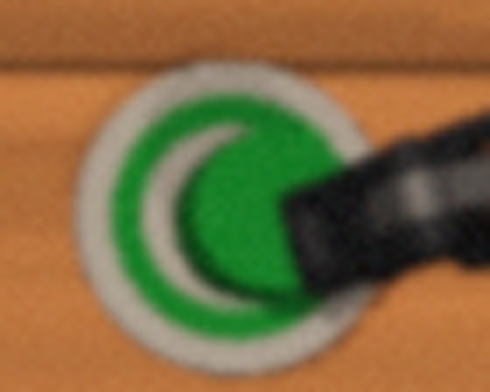

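The green puck is about 8 mm off its plate centre, mostly towards -y, which is inside tolerance but marginal. I'll recentre it by closing on it about the plate centre.

>>> drive_tool(series=[[[0.029, -0.002, 0.06, 0, 0.085], [0.029, -0.002, 0.1, 0, 0.085], [0.029, -0.002, 0.1, 0, 0.085], [0.029, -0.002, 0.1, 0, 0.085]]])

```text
t: 11.7
ee_pos: [0.5985, -0.2913, 0.0579]
tool_rot: [0.992, 0.125, -0.0, -0.0]
wrist_force: [0.6, -0.0, 0.5]
width: 0.0848
gripper_force: 0.0
```

```bash
python3 - <<'E'
from h import *
from station import arm
s=arm.sense();print(s["ee_pos"],plan(s,.6005,-.2895,.0105))
E
```

```text
[ 0.59847834 -0.29134069  0.05790131] (array([ 0.0024, -0.0013,  0.0474]), 0, 'q7', np.float64(-1.04))
```

>>> drive_tool(series=[[[0.002, -0.002, 0.045, 0, 0.085], [0.002, -0.002, 0.0465, 0, 0.085], [0.002, -0.002, 0.0465, 0, 0.085], [0.002, -0.002, 0.0465, 0, 0.03], [0.002, -0.002, 0.0465, 0, 0.03], [0.002, -0.002, 0.0465, 0, 0.03], [0.002, -0.002, 0.0465, 0, 0.03], [0.005, -0.002, 0.0455, 0, 0.03]]])

```text
t: 12.7
ee_pos: [0.6028, -0.2892, 0.0139]
tool_rot: [0.992, 0.125, -0.0, 0.001]
wrist_force: [-1.7, -0.0, 3.5]
width: 0.0485
gripper_force: 30.5
```

```bash
python3 - <<'E'
from station import arm
s=arm.sense();print(s["ee_pos"],s["width"])
E
```

```text
[ 0.60281466 -0.28920169  0.01391173] 0.04852614382378358
```

>>> drive_tool(series=[[[0, 0, 0.001, 0, 0.03], [0, 0, 0.001, 0, 0.08], [0, 0, 0.001, 0, 0.08], [0, 0, 0.001, 0, 0.08], [0, 0, -0.05, 0, 0.085], [-0.03, 0, -0.11, 0, 0.085], [-0.03, 0, -0.14, 0, 0.085], [-0.03, 0, -0.14, 0, 0.085]]])

```text
t: 13.7
ee_pos: [0.5764, -0.2969, 0.1568]
tool_rot: [0.992, 0.125, 0.004, 0.002]
wrist_force: [0.3, 0.2, -0.6]
width: 0.0852
gripper_force: 0.0
```

```bash
python3 - <<'E'
from h import *
from station import arm
c=arm.camera("wrist");s=arm.sense();np.savez("w.npz",**c)
h=cv2.cvtColor(c["image"],cv2.COLOR_BGR2HSV)
p=proj(c,[[.6,-.29,.02]])[0].astype(int);print(s["ee_pos"],p)
i=c["image"][p[1]-60:p[1]+60,p[0]-80:p[0]+80];cv2.imwrite("pics/w5.png",cv2.resize(i,None,fx=5,fy=5,interpolation=cv2.INTER_CUBIC))
print(plan(s,.434,-.0975,.10,0.1))
E
```

```text
[ 0.57499736 -0.29582941  0.15421498] [317 166]
(array([-0.0875, -0.2272,  0.0535]), np.float64(-1.42), 'q7', np.float64(-1.0))
```

View pics/w5.png

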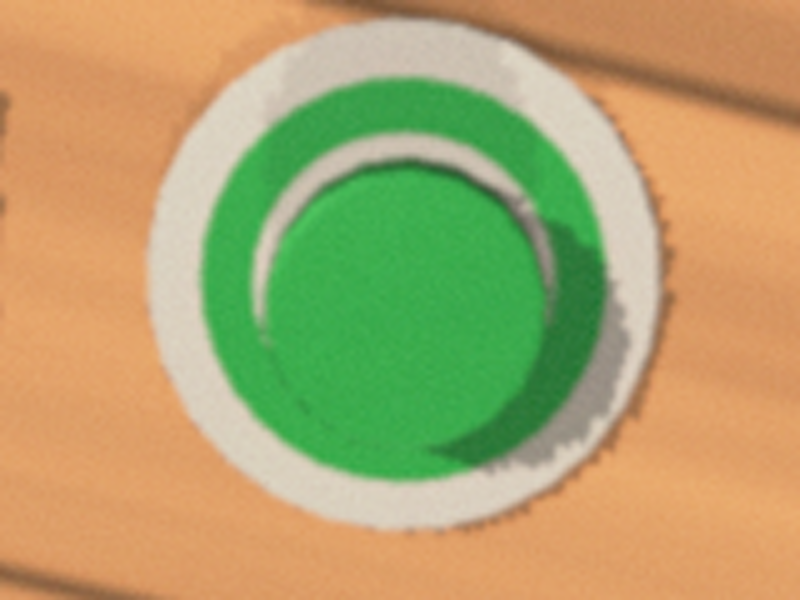

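>>> drive_tool(series=[[[-0.0875, -0.227, 0, -0.5, 0.085], [-0.0875, -0.227, 0, -0.5, 0.085], [-0.0875, -0.227, 0, -0.5, 0.085], [-0.0875, -0.227, 0.02, -0.5, 0.085], [-0.0875, -0.227, 0.07, -0.5, 0.085], [-0.0875, -0.227, 0.07, -0.5, 0.085], [-0.0875, -0.227, 0.07, -0.5, 0.085]]])

```text
t: 14.62
ee_pos: [0.4333, -0.0974, 0.0827]
tool_rot: [0.93, 0.366, -0.0, -0.0]
wrist_force: [-0.3, 0.4, 1.8]
width: 0.0852
gripper_force: 0.0
```

```bash
python3 - <<'E'
from h import *
c=np.load("w.npz");print(unproj(c,318.2,167.6,.029),unproj(c,317.6,161.6,.005))
from station import arm
s=arm.sense();print(plan(s,.4345,-.0975,.0045))
E
python3 chk.py red 0 .434 -.0975 w6
```

```text
[ 0.60076939 -0.29016934] [ 0.60191416 -0.28933788]
(array([0.0008, 0.001 , 0.0782]), 0, 'q7', np.float64(-0.81))
14.625 [ 0.43327592 -0.09740652  0.08267484] [320 215]
puck 4294 (array([ 0.435 , -0.0967]), np.float64(0.051))
```

Green is now about 1.5 mm from its plate centre. Grip red.

>>> drive_tool(series=[[[0.0015, 0, 0.06, 0, 0.085], [0.0015, 0, 0.077, 0, 0.085], [0.0015, 0, 0.077, 0, 0.085], [0.0015, 0, 0.077, 0, 0.03], [0.0015, 0, 0.077, 0, 0.03], [0.0015, 0, 0.077, 0, 0.03], [0.0015, 0, 0.077, 0, 0.03], [0.0015, 0, 0.01, 0, 0.03]]])

```text
t: 15.68
ee_pos: [0.4294, -0.0952, 0.0649]
tool_rot: [0.93, 0.367, -0.005, -0.004]
wrist_force: [0.9, -1.4, -0.2]
width: 0.0487
gripper_force: 31.7
```

```bash
python3 - <<'E'
from h import *
from station import arm
s=arm.sense();print(s["qpos"][6],s["width"],plan(s,.587,.294,.13))
E
```

```text
-0.8381032300922203 0.04874201208724021 (array([ 0.3804, -0.1777, -0.0653]), 0, 'q7', np.float64(-0.84))
```

>>> drive_tool(series=[[[0, 0, -0.05, 0, 0.03], [0.38, -0.175, -0.065, 0, 0.03], [0.38, -0.175, -0.065, 0, 0.03], [0.38, -0.175, -0.065, 0, 0.03], [0.38, -0.175, -0.065, 0, 0.03], [0.38, -0.175, -0.065, 0, 0.03], [0.38, -0.175, -0.065, 0, 0.03], [0.38, -0.175, -0.065, 0, 0.03]]])

```text
t: 16.68
ee_pos: [0.5929, 0.2948, 0.1345]
tool_rot: [0.93, 0.368, 0.001, -0.001]
wrist_force: [0.1, -0.5, -0.6]
width: 0.0488
gripper_force: 31.7
```

>>> drive_tool(series=[[[0.02, -0.01, 0, 0, 0.03], [0.02, -0.01, 0, 0, 0.03], [0.02, -0.01, 0, 0, 0.03], [0.02, -0.01, 0, 0, 0.03]]])

```text
t: 17.18
ee_pos: [0.6004, 0.3095, 0.1331]
tool_rot: [0.931, 0.366, -0.0, 0.001]
wrist_force: [-0.4, -0.4, -0.1]
width: 0.0488
gripper_force: 31.7
```

```bash
python3 - <<'E'
from h import *
from station import arm
s=arm.sense();print(s["qpos"][6],s["width"],plan(s,.587,.294,.011))
E
```

```text
-1.5999818059425996 0.04880489555986122 (array([-0.0203,  0.0021,  0.1221]), 0, 'q7', np.float64(-1.6))
```

>>> drive_tool(series=[[[-0.02, 0.002, 0.05, 0, 0.03], [-0.02, 0.002, 0.1, 0, 0.03], [-0.02, 0.002, 0.1, 0, 0.03], [-0.02, 0.002, 0.1, 0, 0.03], [-0.02, 0.002, 0.1, 0, 0.03]]])

```text
t: 17.8
ee_pos: [0.5892, 0.2984, 0.0364]
tool_rot: [0.93, 0.367, 0.003, -0.0]
wrist_force: [0.1, 1.0, -1.1]
width: 0.0485
gripper_force: 31.7
```

```bash
python3 - <<'E'
from h import *
from station import arm
s=arm.sense();print(plan(s,.5875,.294,.011))
E
```

```text
(array([-0.0044,  0.002 ,  0.0254]), 0, 'q7', np.float64(-1.64))
```

>>> drive_tool(series=[[[-0.004, 0.001, 0.02, 0, 0.03], [-0.004, 0.001, 0.0245, 0, 0.03], [-0.004, 0.001, 0.025, 0, 0.03], [-0.004, 0.001, 0.025, 0, 0.08], [-0.004, 0.001, 0.025, 0, 0.08], [-0.004, 0.001, 0.025, 0, 0.08], [-0.004, 0.001, -0.04, 0, 0.085], [-0.03, 0.001, -0.1, 0, 0.085]]])

```text
t: 18.8
ee_pos: [0.5674, 0.2781, 0.1289]
tool_rot: [0.93, 0.367, -0.0, -0.001]
wrist_force: [0.5, -0.2, 0.4]
width: 0.0853
gripper_force: 0.0
```

>>> drive_tool(series=[[[0, 0, -0.02, 0, 0.085], [0, 0, -0.02, 0, 0.085], [0, 0, -0.02, 0, 0.085]]])

```text
t: 19.18
ee_pos: [0.566, 0.2763, 0.146]
tool_rot: [0.93, 0.367, -0.002, 0.0]
wrist_force: [-0.4, -0.3, -0.7]
width: 0.0853
gripper_force: 0.0
```

```bash
python3 - <<'E'
from h import *
from station import arm
c=arm.camera("wrist");s=arm.sense();np.savez("w.npz",**c)
p=proj(c,[[.587,.294,.02]])[0].astype(int);print(s["ee_pos"],p)
i=c["image"][p[1]-60:p[1]+60,p[0]-80:p[0]+80];cv2.imwrite("pics/w7.png",cv2.resize(i,None,fx=5,fy=5,interpolation=cv2.INTER_CUBIC))
print(plan(s,.433,.108,.13,.32))
E
```

```text
[0.56573509 0.27618144 0.14549854] [321 163]
(array([-0.2117,  0.0324,  0.0164]), np.float64(-1.14), 'q7', np.float64(-1.57))
```

View pics/w7.png

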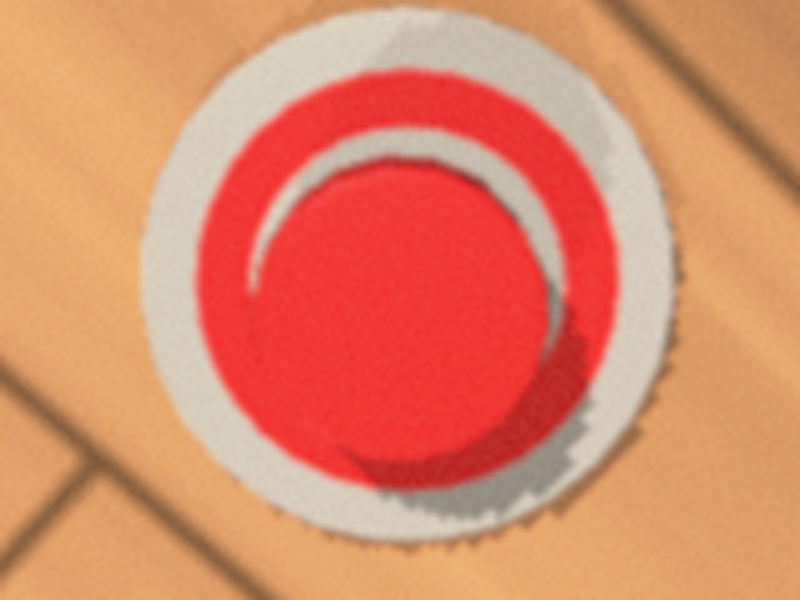

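The red puck sits in its ring: puck at (400,312), ring at (407,278) in the crop, and most of that gap is parallax. Now the bar.

>>> drive_tool(series=[[[-0.23, 0.035, 0, -1.14, 0.085], [-0.23, 0.035, 0, -1.14, 0.085], [-0.23, 0.035, 0, -1.14, 0.085], [-0.23, 0.035, 0, -1.14, 0.085], [-0.23, 0.035, 0, -1.14, 0.085], [-0.23, 0.035, 0, -1.14, 0.085], [-0.23, 0.035, 0, -1.14, 0.085], [-0.23, 0.035, 0, -1.14, 0.085]]])

```text
t: 20.23
ee_pos: [0.4218, 0.0944, 0.147]
tool_rot: [0.586, 0.811, -0.001, -0.001]
wrist_force: [0.4, -0.5, 0.1]
width: 0.0849
gripper_force: 0.0
```

>>> drive_tool(series=[[[0, 0, 0, 0, 0.085], [0, 0, 0, 0, 0.085]]])

```text
t: 20.48
ee_pos: [0.4226, 0.0946, 0.1479]
tool_rot: [0.585, 0.811, -0.0, -0.0]
wrist_force: [-0.6, -0.5, 0.9]
width: 0.085
gripper_force: 0.0
```

```bash
python3 - <<'E'
from h import *
from station import arm
c=np.load("w.npz");print(unproj(c,321-80+80,163-60+62.4,.029),unproj(c,321-80+81.4,163-60+55.6,.005))
c=arm.camera("wrist");s=arm.sense();np.savez("wb.npz",**c);cv2.imwrite("pics/w8.png",c["image"])
h=cv2.cvtColor(c["image"],cv2.COLOR_BGR2HSV)
p=proj(c,[[.433,.108,.02]])[0].astype(int);print(s["ee_pos"],p,h[p[1],p[0]])
H["yellow"]=[(21,33)];m=mask(c,"yellow",tuple(np.clip(np.r_[p-90,p+90],0,[640,400]*2)),170,90);m=cv2.morphologyEx(m,cv2.MORPH_CLOSE,np.ones((5,5)))
f,e=fit(c,m,block(.056,.02,0,.045),[.433,.108,.32],True);print(m.sum(),f,e)
print(plan(s,f[0],f[1],.07,f[2]))
E
```

```text
[0.58713475 0.29441311] [0.58929364 0.29462538]
[0.42270089 0.09461964 0.14807204] [335 184] [ 28 177 246]
2135 [0.4347 0.1078 0.2354] 0.109
(array([0.0087, 0.0156, 0.0781]), np.float64(0.085), 'q7', np.float64(-0.1))
```

View pics/w8.png

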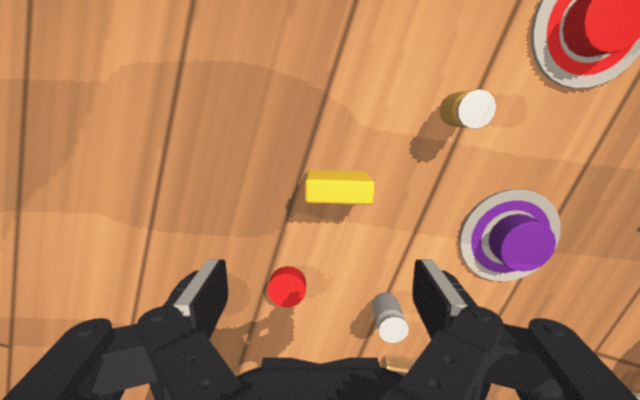

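The bar shows its bright top face from (307,183) to (373,203), nearly in line with the fingers. The fit looks biased, so I'll get the yaw from the top face alone.

```bash
python3 - <<'E'
from h import *
c=np.load("wb.npz");h=cv2.cvtColor(c["image"],cv2.COLOR_BGR2HSV)
print(h[164:208:2,340].tolist())
k=np.zeros(h.shape[:2],np.uint8);k[160:215,295:385]=(cv2.inRange(h,(24,120,225),(34,255,255))>0)[160:215,295:385]
k=cv2.morphologyEx(k,cv2.MORPH_OPEN,np.ones((3,3)));print(k.sum(),cv2.boundingRect(k),cv2.minAreaRect(cv2.findNonZero(k)))
f,e=fit(c,k,block(.056,.02,.045,.045),[.4335,.108,.32],True);print(f,e)
from station import arm
s=arm.sense();print(plan(s,f[0],f[1],.07,f[2]))
q=np.array([unproj(c,*p,.045) for p in cv2.boxPoints(cv2.minAreaRect(cv2.findNonZero(k)))]);print(q,q.mean(0))
E
```

```text
[[14, 136, 221], [14, 136, 219], [14, 136, 221], [17, 161, 220], [22, 190, 221], [22, 193, 222], [22, 190, 225], [22, 191, 226], [25, 187, 241], [28, 178, 246], [27, 182, 246], [28, 178, 246], [27, 180, 246], [27, 181, 246], [27, 177, 246], [27, 182, 246], [27, 182, 246], [27, 181, 246], [27, 180, 246], [22, 191, 235], [17, 153, 150], [13, 133, 146]]
1480 (307, 179, 67, 24) ((339.8924255371094, 190.65859985351562), (66.383056640625, 22.25507926940918), 1.6846843957901)
[0.4341 0.1086 0.2939] 0.134
(array([0.0097, 0.0153, 0.0781]), np.float64(0.026), 'q7', np.float64(-0.1))
[[0.41203094 0.09284146]
 [0.40699058 0.11044954]
 [0.45723654 0.12541942]
 [0.46335764 0.10810368]] [0.43490392 0.10920353]
```

>>> drive_tool(series=[[[0.01, 0.0155, 0.04, 0.028, 0.085], [0.01, 0.0155, 0.075, 0.028, 0.085], [0.01, 0.0155, 0.075, 0.028, 0.085], [0.01, 0.0155, 0.075, 0.028, 0.085], [0.01, 0.0155, 0.075, 0.028, 0.085]]])

```text
t: 21.15
ee_pos: [0.4358, 0.1091, 0.0749]
tool_rot: [0.597, 0.802, 0.001, 0.001]
wrist_force: [0.5, 0.4, -0.6]
width: 0.0849
gripper_force: 0.0
```

```bash
python3 - <<'E'
from h import *
from station import arm
s=arm.sense();print(plan(s,.4345,.109,.024,.292))
E
```

```text
(array([ 0.0004, -0.0015,  0.0508]), np.float64(-0.0), 'q7', np.float64(-0.32))
```

>>> drive_tool(series=[[[0.0005, -0.001, 0.04, 0, 0.085], [0.0005, -0.001, 0.051, 0, 0.085], [0.0005, -0.001, 0.051, 0, 0.085], [0.0005, -0.001, 0.051, 0, 0.04], [0.0005, -0.001, 0.051, 0, 0.04], [0.0005, -0.001, 0.051, 0, 0.04], [0.0005, -0.001, 0.051, 0, 0.04], [0.0005, -0.001, 0.051, 0, 0.04]]], force=40)

```text
t: 22.15
ee_pos: [0.4346, 0.1094, 0.0236]
tool_rot: [0.597, 0.802, 0.001, 0.001]
wrist_force: [-1.1, -0.4, 7.3]
width: 0.0549
gripper_force: 43.1
```

>>> drive_tool(series=[[[0, 0, -0.05, 0, 0.04], [0, 0, -0.106, 0, 0.04], [0, 0, -0.106, 0, 0.04], [0, 0, -0.106, 0, 0.04]]])

```text
t: 22.65
ee_pos: [0.4329, 0.1085, 0.1281]
tool_rot: [0.597, 0.802, -0.0, 0.0]
wrist_force: [-1.0, -0.2, -0.7]
width: 0.055
gripper_force: 43.3
```

```bash
python3 - <<'E'
from h import *
from station import arm
s=arm.sense();print(s["ee_pos"],s["width"],plan(s,.595,-.119,.13,.13))
E
```

```text
[0.43291117 0.10849641 0.12813709] 0.05498809819897155 (array([-0.2645,  0.0898, -0.0016]), np.float64(0.162), 'q7', np.float64(-0.22))
```

>>> drive_tool(series=[[[-0.33, 0.09, 0, 0.162, 0.04], [-0.33, 0.09, 0, 0.162, 0.04], [-0.33, 0.09, 0, 0.162, 0.04], [-0.33, 0.09, 0, 0.162, 0.04], [-0.33, 0.09, 0, 0.162, 0.04], [-0.33, 0.09, 0, 0.162, 0.04], [-0.33, 0.09, 0, 0.162, 0.04], [-0.33, 0.09, 0, 0.162, 0.04]]])

```text
t: 23.65
ee_pos: [0.6128, -0.1791, 0.1259]
tool_rot: [0.659, 0.752, -0.001, -0.002]
wrist_force: [0.1, 0.2, -1.6]
width: 0.0549
gripper_force: 43.2
```

>>> drive_tool(series=[[[0, 0, -0.03, 0, 0.04], [0, 0, -0.03, 0, 0.04], [0, 0, -0.03, 0, 0.04]]])

```text
t: 24.02
ee_pos: [0.6137, -0.1795, 0.1575]
tool_rot: [0.659, 0.752, -0.0, -0.001]
wrist_force: [0.4, -0.3, -1.4]
width: 0.0553
gripper_force: 43.2
```

```bash
python3 - <<'E'
from h import *
from station import arm
c=arm.camera("wrist");s=arm.sense();np.savez("wx.npz",**c)
p=proj(c,[[.5955,-.119,.03],s["ee_pos"]]).astype(int);print(s["ee_pos"],p)
x0=int(np.clip(p[0][0]-133,0,374));y0=int(np.clip(p[0][1]-100,0,200));print(x0,y0)
cv2.imwrite("pics/w9.png",cv2.resize(c["image"][y0:y0+200,x0:x0+266],None,fx=3,fy=3,interpolation=cv2.INTER_CUBIC))
E
```

```text
[ 0.61336007 -0.17991003  0.15707675] [[307 121]
 [318 262]]
174 21
```

View pics/w9.png

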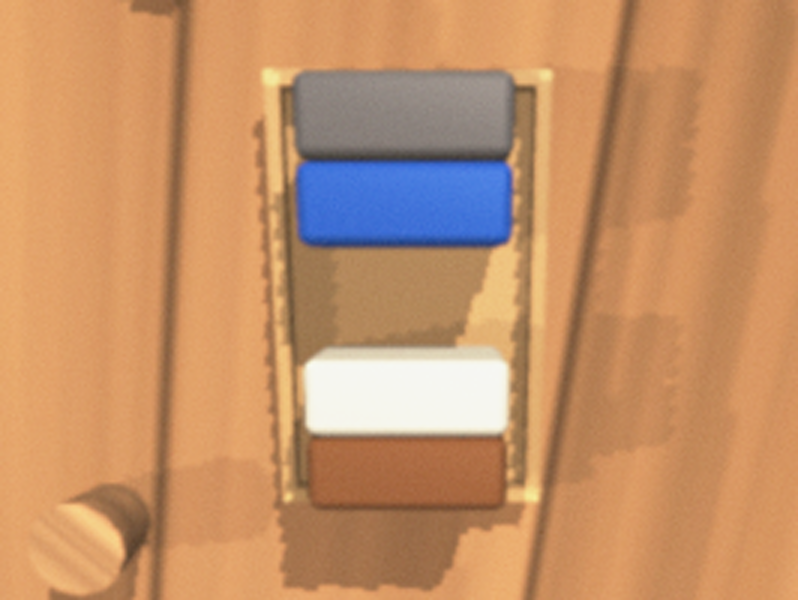

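The view is clean, and the box is square to the gripper. Tops are blue centred at (405,203) and white at (407,396), with rim corners (270,76), (546,76), (534,495) and (290,495) in the crop.

```bash
python3 - <<'E'
from h import *
from station import arm
c=np.load("wx.npz");f=lambda u,v,z:unproj(c,174+(u+.5)/3-.5,21+(v+.5)/3-.5,z)
b=f(405,203,.05);w=f(407,396,.05);e=b-w;print(b,w,np.linalg.norm(e),(b+w)/2,np.arctan2(-e[0],e[1]))
P=np.array([f(*q,.016) for q in((270,76),(546,76),(534,495),(290,495))]);e=P[0]+P[1]-P[2]-P[3];print(P.mean(0),np.arctan2(-e[0],e[1]),np.linalg.norm(e)/2,np.linalg.norm(P[0]-P[1]),np.linalg.norm(P[2]-P[3]))
q=(b+w)/4+P.mean(0)/2;s=arm.sense();print(q,plan(s,*q,.09,.13))
E
```

```text
[ 0.59423722 -0.09410419] [ 0.60050826 -0.14119594] 0.04750746657573559 [ 0.59737274 -0.11765007] 0.13238753245202275
[ 0.59743336 -0.1180933 ] 0.13281118583213194 0.11651540469015655 0.07466354673665165 0.07471827349968287
[ 0.59740305 -0.11787168] (array([ 0.0635, -0.0075,  0.0671]), np.float64(0.002), 'q7', np.float64(0.12))
```

>>> drive_tool(series=[[[0.0635, -0.0075, 0, 0, 0.04], [0.0635, -0.0075, 0, 0, 0.04], [0.0635, -0.0075, 0.04, 0, 0.04], [0.0635, -0.0075, 0.066, 0, 0.04], [0.0635, -0.0075, 0.066, 0, 0.04], [0.0635, -0.0075, 0.066, 0, 0.04], [0.0635, -0.0075, 0.066, 0, 0.04]]])

```text
t: 24.95
ee_pos: [0.6002, -0.1191, 0.0939]
tool_rot: [0.66, 0.752, 0.001, 0.001]
wrist_force: [1.0, 0.4, -1.4]
width: 0.055
gripper_force: 43.2
```

```bash
python3 - <<'E'
from h import *
from station import arm
for i in range(3):
    s=arm.sense();print(s["ee_pos"],plan(s,.5974,-.1179,.0295,.132));arm.camera("top")
c=arm.camera("wrist");cv2.imwrite("pics/w10.png",c["image"][60:400,140:500])
E
```

```text
[ 0.60015102 -0.11914828  0.0938714 ] (array([ 0.0016, -0.0027,  0.0644]), np.float64(-0.002), 'q7', np.float64(-0.02))
[ 0.6000707  -0.11916233  0.09385314] (array([ 0.0017, -0.0027,  0.0643]), np.float64(-0.002), 'q7', np.float64(-0.02))
[ 0.59989463 -0.11916396  0.09368136] (array([ 0.0016, -0.0025,  0.0642]), np.float64(-0.002), 'q7', np.float64(-0.02))
```

View pics/w10.png

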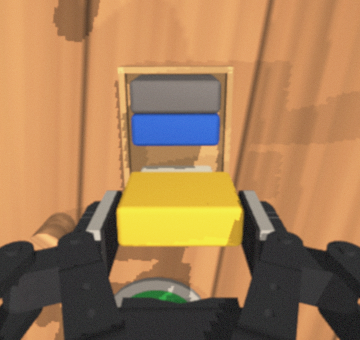

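The bar is held level between the fingers and lines up with the gap. I'll trim and lower it in stages.

>>> drive_tool(series=[[[0.0017, -0.0026, 0.005, 0, 0.04], [0.0017, -0.0026, 0.01, 0, 0.04], [0.0017, -0.0026, 0.015, 0, 0.04], [0.0017, -0.0026, 0.015, 0, 0.04], [0.0017, -0.0026, 0.024, 0, 0.04], [0.0017, -0.0026, 0.032, 0, 0.04], [0.0017, -0.0026, 0.038, 0, 0.04], [0.0017, -0.0026, 0.038, 0, 0.04]]])

```text
t: 26.15
ee_pos: [0.5953, -0.1176, 0.0534]
tool_rot: [0.66, 0.752, -0.0, -0.001]
wrist_force: [-0.2, -0.2, -0.5]
width: 0.0552
gripper_force: 43.2
```

```bash
python3 - <<'E'
from h import *
from station import arm
s=arm.sense();print(plan(s,.5974,-.1179,.0295,.132),s["wrist_force"],s["ft_torque"])
E
```

```text
(array([-0.0005,  0.0021,  0.0239]), np.float64(-0.002), 'q7', np.float64(-0.05)) [-0.24712339 -0.17053248 -0.5210457 ] [ 0.03384953 -0.02295599  0.01038486]
```

No contact so far. Lower to the floor.

>>> drive_tool(series=[[[-0.0003, 0.0015, 0.008, 0, 0.04], [-0.0003, 0.0015, 0.015, 0, 0.04], [-0.0003, 0.0015, 0.02, 0, 0.04], [-0.0003, 0.0015, 0.0225, 0, 0.04], [-0.0003, 0.0015, 0.0225, 0, 0.04], [-0.0003, 0.0015, 0.0235, 0, 0.04], [-0.0003, 0.0015, 0.0235, 0, 0.04]]])

```text
t: 27.02
ee_pos: [0.5977, -0.1178, 0.031]
tool_rot: [0.66, 0.752, 0.0, 0.0]
wrist_force: [-0.6, 0.9, -0.8]
width: 0.0553
gripper_force: 43.2
```

```bash
python3 - <<'E'
from h import *
from station import arm
s=arm.sense();print(plan(s,.5974,-.1179,.0295,.132),s["wrist_force"],s["ft_torque"])
E
```

```text
(array([-0.    , -0.0003,  0.0015]), np.float64(-0.002), 'q7', np.float64(-0.06)) [-0.64401286  0.8941751  -0.75002032] [0.02319985 0.00281842 0.00385013]
```

>>> drive_tool(series=[[[0, 0, 0.0015, 0, 0.04], [0, 0, 0.002, 0, 0.04], [0, 0, 0.002, 0, 0.07], [0, 0, 0.002, 0, 0.07], [0, 0, 0.002, 0, 0.07], [0, 0, -0.01, 0, 0.07], [0, 0, -0.05, 0, 0.075], [0, 0, -0.1, 0, 0.08]]])

```text
t: 28.02
ee_pos: [0.5966, -0.1177, 0.1315]
tool_rot: [0.66, 0.752, -0.0, -0.001]
wrist_force: [-0.7, -0.5, 0.1]
width: 0.08
gripper_force: 0.0
```

>>> drive_tool(series=[[[-0.05, 0, -0.03, 0, 0.085], [-0.07, 0, -0.03, 0, 0.085], [-0.07, 0, -0.03, 0, 0.085], [-0.07, 0, -0.03, 0, 0.085]]])

```text
t: 28.52
ee_pos: [0.6054, -0.1848, 0.1592]
tool_rot: [0.659, 0.752, -0.0, -0.002]
wrist_force: [-0.5, 0.3, 0.1]
width: 0.0851
gripper_force: 0.0
```

```bash
python3 - <<'E'
from h import *
from station import arm
s=arm.sense();c=arm.camera("wrist");np.savez("wy.npz",**c);print(s["ee_pos"])
p=proj(c,[[.5974,-.118,.03]]).astype(int)[0];x0=int(np.clip(p[0]-133,0,374));y0=int(np.clip(p[1]-100,0,200));print(x0,y0)
cv2.imwrite("pics/w11.png",cv2.resize(c["image"][y0:y0+200,x0:x0+266],None,fx=3,fy=3,interpolation=cv2.INTER_CUBIC))
E
```

```text
[ 0.60541262 -0.18483633  0.15920229]
187 15
```

View pics/w11.png

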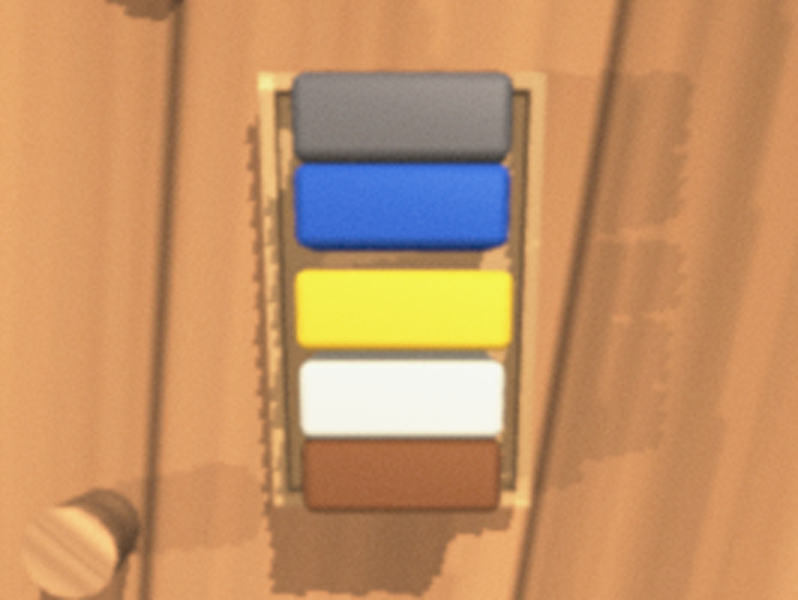

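The yellow bar stands square in the gap at (405,308), and blue and white are where they were. All the pucks measured within about 4 mm of their plate centres, so I'm handing in.

```bash
python3 -c "
from station import arm
print(arm.finish_job())"
```

```text
the job is handed in; nothing more can be done
None
```

I handed the job in after about 29 s of the 106 s allowed. By camera, all three pucks sit within about 4 mm of their plate centres, and the yellow bar stands in the gap with the blue and white bars undisturbed. The hand-in call gave no verdict.

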